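# Nudge the cup tray onto its locating pins

### The job

The shallow metal cup tray has been put back carelessly on its grey docking base and is riding up on the base's two locating pins. Push it with the fingers, back towards the base's upright back stop and sideways, until its two holes drop over the two pins and it lies flat on the base. Only push or press the tray, never lift or carry it, and leave everything else standing where it is.

Things in the scene. Friction and masses are not known exactly. Their poses are not given: they have to be found in the camera images.
- dock: Fixed grey docking base: plate 205 (x) x 300 (y) x 6 mm. An upright back stop along its far edge is 34 mm high from the work surface; its face towards the robot is the plane x = +93 mm. Two steel pins on it (see pin points) are hidden by the tray at the start. Origin: centre of the plate's underside, on the work surface; x points to the back stop, away from the robot, y left, z up.
- tray: Loose bare-metal tray, 140 (x) x 190 (y) x 20 mm high, 0.34 to 0.59 kg: floor 4 mm, rim walls 3 mm. Origin: centre of underside; x to its back wall (away from the robot), y left, z up. Starts back up by about 5 degrees on the pin tips, front bottom edge on the plate, back wall 20-32 mm short of the back stop, 18-38 mm too far left or right, turned up to 7 degrees. Slides with 1-6 N.
- hole_left (a point): centre, at the underside of the floor, of the tray's left through hole, 18 mm in diameter, at x = +25, y = +45 mm of the tray. When seated it lies round the left pin with 3 mm play all round, and the tray's underside is flat on the base plate. Axes as the tray's
- hole_right (a point): same for the right hole, at x = +25, y = -45 mm of the tray. Axes as the tray's
- pin_left (a point): foot, on the top face of the plate (6 mm above the work surface), of the left pin: 12 mm in diameter, 10 mm high, chamfered tip, at x = +47, y = +45 mm of the base. With the tray's back wall pushed against the back stop the holes are 1 mm behind the pins in x, so that only sliding along the stop is left. Axes as the base's
- pin_right (a point): same for the right pin, at x = +47, y = -45 mm of the base. Axes as the base's
- jar: bystander, leave alone: glass jar of ground coffee with black lid, 78 mm across, 187 mm high; origin at the centre of its underside as it lies or stands
- soap: bystander, leave alone: black soap pump bottle, 70x87x212 mm; origin at the centre of its underside as it lies or stands
- pitcher: bystander, leave alone: steel milk pitcher, 88x125x118 mm; origin at the centre of its underside as it lies or stands
- saucers: bystander, leave alone: stack of white saucers, 143 mm across, 63 mm high; origin at the centre of its underside as it lies or stands
- espresso_cup: bystander, leave alone: small white espresso cup, 63x92x51 mm; origin at the centre of its underside as it lies or stands
- tamper: bystander, leave alone: coffee tamper with black handle, 58 mm across, 102 mm high; origin at the centre of its underside as it lies or stands
- basket: bystander, leave alone: small steel filter basket, 68 mm across, 25 mm high; origin at the centre of its underside as it lies or stands
- spoon: bystander, leave alone: steel teaspoon, 130 mm long, lying; origin at the centre of its underside as it lies or stands

How it is judged (in metres and radians):
At the end, for the whole second after the job is handed in: Both holes lie over their pins (each centre within 4.5 mm horizontally and 5 mm in all of the pin's foot), the tray is level on the base within 0.02 rad and at rest, and no bystander has moved 20 mm or more (horizontal distance between hole_left and pin_left below 0.0045 m and horizontal distance between hole_right and pin_right below 0.0045 m and distance between hole_left and pin_left below 0.005 m and distance between hole_right and pin_right below 0.005 m and angle between the z axis of tray and the z axis of dock, either way round below 0.02 rad and linear speed of tray below 0.01 m/s and distance of each of jar, soap, pitcher, saucers, espresso_cup, tamper, basket, spoon from where it was at the start of the episode below 0.02 m); the robot touches nothing.
It fails at once if the tray is lifted or carried (its underside's centre more than 22 mm above the base plate, or a tilt of more than 0.25 rad) (z of tray in the frame of dock above 0.028 m or angle between tray's own z axis and vertical above 0.25 rad).
It fails at once if a bystander is moved 20 mm or more, or knocked over (distance of any of jar, soap, pitcher, saucers, espresso_cup, tamper, basket, spoon from where it was at the start of the episode above 0.02 m or angle between any of jar, soap, pitcher, saucers, espresso_cup, tamper, basket's own z axis and vertical above 0.5 rad).
It also fails if it takes over 51 s, if anything falls off the work surface, if the arm or the gripper's body presses on something with over 40 N, if the wrist force passes 120 N, or if a joint passes its speed limit or range.

### The arm

A 6-joint arm with a two-finger parallel gripper is mounted at the origin on a cart in front of the work surface, level with it; the furniture and walls round the work are solid. World frame = base frame: x ahead of the robot, y to its left, z up, the work surface at z = 0. Lengths are in mm, angles in rad, forces in N, time in s.
With the tool pointing down it reaches from about 350 to 975 mm from the base axis. Payload 7.1 kg.
Tool frame: the origin (TCP) lies midway between the tips of the shut fingers; the grasp point (between the pads) lies 19 mm behind it (ctrl.pinch_z is the distance from the TCP to the grasp point, in mm); z points along the fingers, y is the direction in which the jaws open and shut (so a half turn about z gives the same grasp; the last joint's range is limited). The gripper opens to 88 mm and grips with 3 to 60 N. Pads are 20 mm wide; open, the fingers measure 115 mm over their backs; the gripper's body (75 mm by 178 mm) begins 61 mm behind the grasp point.
Start: joints at [1.116, 0.423, 1.63, -0, 1.089, -0.019], TCP at [263.802, 566.58, 222.675] pointing down, gripper open.
Joint ranges: [-3, 3], [-0.9, 2.11], [0.09, 2.58], [-1.31, 4.45], [0.11, 2.69], [-2.54, 2.54]. Speed limits (rad/s): [2.39, 2.39, 3.01, 3.14, 3.14, 3.14].

### API

Orientations are given as a rotation vector (axis times angle).
In Python, from workcell import ctrl gives the robot as it stands.
- The arm moves only by the tool jog_arm, never from a script. Its arguments are lists of equal length, an entry for each row: "xyz": the shift along the world's x, y, z in mm, a list of three; "yaw": the turn about the world's z in degrees. A call has 1 to 20 rows; each row shifts and turns the pose as measured when the row begins; what a row does not reach is not made up. A row lasts 1/12 s, in which the tool goes at most 41.7 mm and 7.16 degrees, less where a joint would pass 70% of its speed; a pose out of reach is approached as far as the arm can. A call with a gripper value outside its range is refused whole. "gripper" is the closure, from 0 (fully open) to 1 (shut), set as the call begins (left out, the last holds). The fingers move at their own pace and stop on an object; the grip force is fixed at half the most. Time passes only in rows, so rows that do not move let the fingers close. It gives the time, the measured TCP pose, the force and the opening at its end, in the units of the state.
- ctrl.get_obs(): the state, without advancing time (a new reading comes with each control period).
- ctrl.get_image(name): name is "scene" or "side" or "wrist"; returns a dict with "img" (420x560x3 uint8, blue, green, red), "K" (3x3 intrinsics, pixels), "R" (3x3) and "t" (3): a world point X has camera coordinates R X + t. Camera axes: x right, y down, z forward; pixel columns grow to the right and rows downward; lengths in mm; the calibration is good to about 2 mm. A picture is of the moment at which its call begins. There is no depth.
- ctrl.close_job(): hands the job in, once; it reports no verdict.
Trained networks look in a picture, given as the dict that the camera call returned (one of the last four; its "shot" number tells which), for a name from the list of things; names that differ only in an ending like _2 or _b are one class to them, and where a whole thing is asked for, a point or a joint stands for the part that bears it (a point fixed in the world has none). Each returns a list of dicts, best first, with "confidence" (0 to 1); they miss things now and then, are a little off and sometimes report something else, mostly with a low value. They report only what shows in the picture. A call takes as long as a camera call.
- ctrl.find_in(picture, thing): "centre" ([column, row] as shares, 0 to 1, of the picture: columns of its width, rows of its height, amid what is visible of it).
- ctrl.regions_of(picture, thing): "region" (420x560 bool, what is visible of it) and "centre" ([column, row] as shares, 0 to 1, of the picture: columns of its width, rows of its height, amid what is visible of it).
- ctrl.pinpoint(picture, thing): "centre" ([column, row] as shares, 0 to 1, of the picture: columns of its width, rows of its height: a listed point, or the origin of a listed thing).
The state is a dict: "t": time; "qpos": joint angles; "qvel": joint speeds; "joint_torque": joint torques, N m; "ee_pos": TCP position; "orientation": TCP orientation; "ft_force": force on the tool from outside, world axes, zero at the start; "moment": the same for the moment, N m; "width": finger opening in mm.
Only numpy, scipy, OpenCV 4.12 (cv2) and the standard library are available. Lean on these libraries where they do the work, as an engineer would, in place of code of your own. Each camera call takes 0.05 s, during which the arm holds its last target.

## Working session

There is one attempt and no reset: what is moved stays moved. The work goes in short steps, Python scripts to look and compute and a tool call to move; the robot and the scene stay as the last step left them, time stands still between calls to the robot, and variables do not carry over. Pictures are saved under pics/ and viewed, and the job is handed in when it is done.

Besides the shell and the picture viewer there is one more tool, called after "Emit:" as name([rows], argument=value, ...), one row to a line, values as JSON. jog_arm: Moves the arm, as the interface text tells. Its arguments: {"type":"object","properties":{"xyz":{"type":"array","items":{"type":"array","items":{"type":"number"}}},"yaw":{"type":"array","items":{"type":"number"}},"gripper":{"type":"number"}},"required":["xyz","yaw"]}

```bash
mkdir -p pics; cat > h.py <<'E'
import numpy as np, cv2
from workcell import ctrl
def snap(n,fn):
    p=ctrl.get_image(n); cv2.imwrite('pics/'+fn,p['img']); return p
def ray(p,uv,z):
    K,R,t=map(np.array,(p['K'],p['R'],p['t'])); c=-R.T@t.ravel()
    d=R.T@np.linalg.solve(K,[uv[0],uv[1],1]); return c+d*(z-c[2])/d[2]
def proj(p,X):
    K,R,t=map(np.array,(p['K'],p['R'],p['t'])); X=np.atleast_2d(X); c=X@R.T+t.ravel(); q=c@K.T; return q[:,:2]/q[:,2:]
def px(c): return np.array(c)*[560,420]
E
python3 - <<'E'
from h import *
print(ctrl.get_obs())
for n in("scene","side","wrist"):
    p=snap(n,n+'0.png')
    K,R,t=map(np.array,(p['K'],p['R'],p['t']));print(n,'cam',(-R.T@t.ravel()).round(),K[0,0])
    for th in ("tray","dock","hole_left","hole_right","pin_left"):
        r=ctrl.pinpoint(p,th)
        for q in r[:2]: print(th,px(q['centre']).round(1),round(q['confidence'],2),ray(p,px(q['centre']),14).round(1))
E
```

```text
{'t': 0.0, 'qpos': array([ 1.11597425e+00,  4.23825199e-01,  1.63066884e+00, -9.58924149e-06,
        1.08860533e+00, -1.89616181e-02]), 'qvel': array([ 7.79808748e-05,  5.82695403e-04,  1.07714562e-03, -1.57525293e-03,
       -2.04977433e-03, -7.34143846e-04]), 'joint_torque': array([ 8.12596863e-05, -5.44622684e+01, -2.73668790e+01,  6.44190679e-02,
        2.25440593e-02, -1.18389485e-04]), 'ee_pos': array([263.58603878, 566.09522415, 221.91977753]), 'orientation': array([-6.79159793e-01, -3.06694821e+00,  2.30352923e-03]), 'ft_force': array([ 0.20908531, -0.04147672,  0.5834052 ]), 'moment': array([-0.0215254 , -0.0246267 , -0.03924834]), 'width': 88.03244312773566}
scene cam [  53. -704.  715.] 421.8302954507396
tray [297.7 206.4] 0.98 [594.5  -4.3  14. ]
tray [250.1 140.9] 0.45 [667.4 364.5  14. ]
hole_left [290.  193.2] 0.88 [611.3  55.2  14. ]
hole_left [420.1 285.6] 0.49 [ 654.5 -373.6   14. ]
hole_right [309.9 210.6] 0.75 [611.  -36.4  14. ]
pin_left [294.8 185.8] 0.78 [642.9  76.5  14. ]
side cam [-187. -782.  967.] 535.7989860273187
tray [296.2 209.3] 0.87 [588.9  -2.3  14. ]
tray [381.9 290.3] 0.68 [ 528.3 -343.3   14. ]
hole_left [287.8 195.5] 0.56 [613.7  56.   14. ]
hole_right [285.8 196.2] 0.74 [607.8  57.7  14. ]
hole_right [313.4 205.7] 0.65 [632.8 -24.8  14. ]
pin_left [287.6 189.8] 0.85 [631.1  74.6  14. ]
pin_left [426.  270.2] 0.43 [ 652.5 -377.7   14. ]
wrist cam [203. 593. 385.] 340.59113820375774
```

View pics/scene0.png

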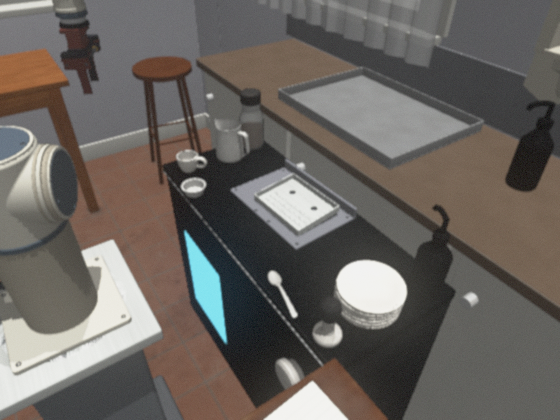

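View pics/side0.png

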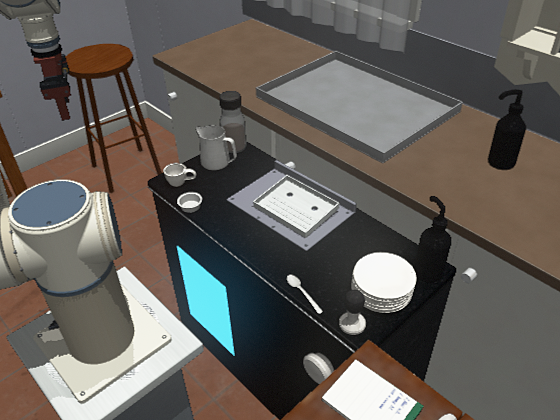

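```bash
python3 - <<'E'
from h import *
p=cv2.imread('pics/scene0.png');q=cv2.imread('pics/side0.png')
cv2.imwrite('pics/sz.png',cv2.resize(p[130:270,210:400],None,fx=4,fy=4,interpolation=cv2.INTER_CUBIC))
cv2.imwrite('pics/qz.png',cv2.resize(q[130:280,200:400],None,fx=4,fy=4,interpolation=cv2.INTER_CUBIC))
E
```

```text
(no output)
```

View pics/sz.png

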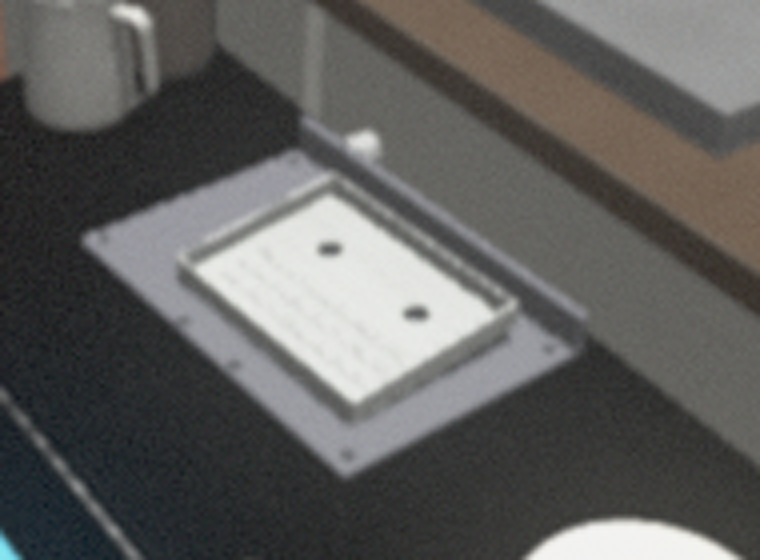

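View pics/qz.png

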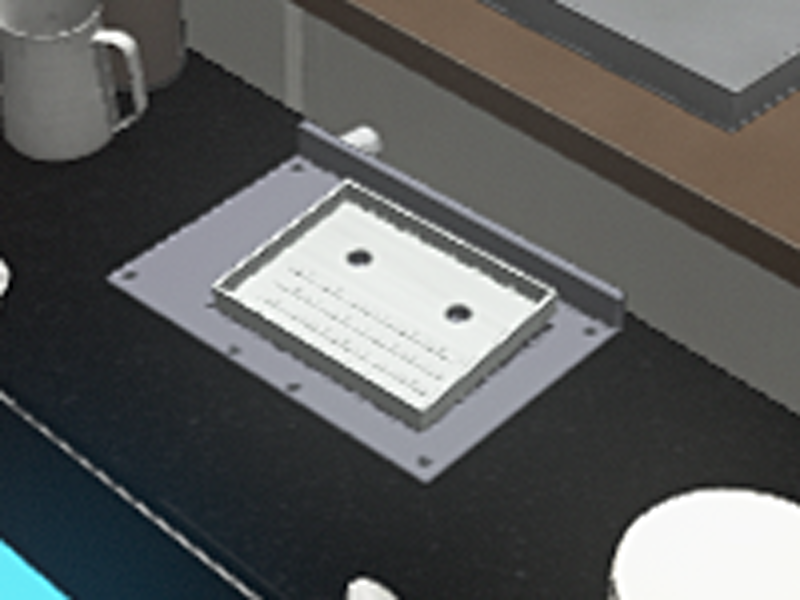

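```bash
cat > fit.py <<'E'
from h import *
from scipy.optimize import least_squares
def dockpts(x,y,yaw,z=0):
    L=np.array([[-102.5,150,6],[-102.5,-150,6],[102.5,-150,34],[102.5,150,34]])
    c,s=np.cos(yaw),np.sin(yaw); return L@np.array([[c,s,0],[-s,c,0],[0,0,1]])+[x,y,0]
def traypts(x,y,yaw,pitch,zf=6.,L=None):
    # x,y = world of front bottom-edge centre... pitch lifts back
    if L is None: L=np.array([[70,95,20],[70,-95,20],[-70,95,20],[-70,-95,20],[25,45,4],[25,-45,4]],float)
    L=np.array(L,float)-[-70,0,0]
    c,s=np.cos(pitch),np.sin(pitch)
    L=L@np.array([[c,0,s],[0,1,0],[-s,0,c]])
    c,s=np.cos(yaw),np.sin(yaw); return L@np.array([[c,s,0],[-s,c,0],[0,0,1]])+[x,y,zf]
E
python3 - <<'E'
from fit import *
P={n:ctrl.get_image(n) for n in("scene","side")}
o={"scene":(210,130),"side":(200,130)}
D={"scene":[(83,238),(347,478),(585,318),(303,120)],"side":[(108,278),(428,480),(622,292),(303,125)]}
T={"scene":[(335,178),(517,302),(180,260),(353,405),(329,249),(416,314)],"side":[(347,182),(555,293),(213,290),(422,410),(359,257),(459,312)]}
f=lambda A,n:np.array(A[n])/4+o[n]
for sel in (["scene","side"],["scene"],["side"]):
    r=least_squares(lambda v:np.concatenate([(proj(P[n],dockpts(*v))-f(D,n)).ravel() for n in sel]),[600,10,0],x_scale=[1,1,.01])
    print('dock',r.x,np.abs(r.fun).max())
    d=r.x
    r=least_squares(lambda v:np.concatenate([(proj(P[n],traypts(*v))-f(T,n)).ravel() for n in sel]),[520,0,0,.09],x_scale=[1,1,.01,.01])
    print('tray',r.x,np.abs(r.fun).max())
    h=traypts(*r.x,L=[[25,45,0],[25,-45,0],[0,0,0],[70,95,0],[70,-95,0]])
    c,s=np.cos(d[2]),np.sin(d[2]); print('in dock',((h-[d[0],d[1],0])@np.array([[c,-s,0],[s,c,0],[0,0,1]])).round(1).tolist())
for n in P:
  for th in ("jar","soap","pitcher","saucers","espresso_cup","tamper","basket","spoon"):
    r=ctrl.pinpoint(P[n],th)
    if r: print(n,th,round(r[0]['confidence'],2),ray(P[n],px(r[0]['centre']),0).round())
E
```

```text
dock [5.94032294e+02 2.74626684e+01 5.84581434e-02] 1.7974463471464333
tray [ 5.25421902e+02 -7.82641571e-01  7.15987115e-02  7.85642642e-02] 1.3367852357023935
in dock [[24.0, 22.1, 13.5], [25.1, -67.9, 13.5], [-0.4, -23.3, 11.5], [68.2, 72.6, 17.0], [70.7, -117.3, 17.0]]
dock [5.92673323e+02 2.61667063e+01 5.62469028e-02] 1.7186312723603123
tray [ 5.24597630e+02 -1.81225464e+00  6.75998762e-02  8.26348006e-02] 1.3035041082134171
in dock [[24.6, 22.0, 13.8], [25.6, -68.0, 13.8], [0.2, -23.3, 11.8], [68.9, 72.5, 17.6], [71.1, -117.5, 17.6]]
dock [5.95489040e+02 2.86334017e+01 6.09001028e-02] 1.6479245477040934
tray [ 5.26163302e+02 -4.79302286e-02  7.52330318e-02  7.68432309e-02] 0.9686850493887675
in dock [[23.1, 21.9, 13.3], [24.4, -68.0, 13.3], [-1.2, -23.4, 11.4], [67.3, 72.6, 16.7], [70.0, -117.4, 16.7]]
scene jar 0.77 [678. 365.   0.]
scene soap 0.57 [ 665. -368.    0.]
scene pitcher 0.74 [587. 364.   0.]
scene saucers 0.73 [ 530. -331.   -0.]
scene espresso_cup 0.63 [442. 334.   0.]
scene tamper 0.87 [ 417. -357.    0.]
scene basket 0.54 [396. 221.   0.]
scene spoon 0.8 [ 394. -217.    0.]
side jar 0.8 [677. 365.   0.]
side soap 0.75 [ 678. -365.    0.]
side saucers 0.58 [ 537. -344.   -0.]
side espresso_cup 0.7 [446. 325.   0.]
side tamper 0.2 [621.  22.  -0.]
side basket 0.59 [404. 225.   0.]
side spoon 0.67 [ 400. -230.    0.]
```

Emit:
jog_arm([
  [14,-35,0],
  [14,-35,0],
  [14,-35,0],
  [14,-35,0],
  [14,-35,0],
  [14,-35,0],
  [14,-35,0],
  [14,-35,0],
  [14,-35,0],
  [14,-35,0],
  [14,-35,0],
  [14,-35,0],
  [14,-35,0],
  [14,-35,0],
  [14,-35,0],
  [14,-35,0],
], yaw=[1.8,1.8,1.8,1.8,1.8,1.8,1.8,1.8,1.8,1.8,1.8,1.8,1.8,1.8,1.8,1.8], gripper=0)

```text
t: 3.13
ee_pos: [491.3, -12.1, 225.7]
orientation: [-0.162, 3.131, 0.013]
ft_force: [0.9, 0.9, 0.1]
width: 88.2
```

Emit:
jog_arm([
  [-4,4,0],
  [-4,4,0],
  [0,0,0],
], yaw=[-1.2,-1.2,0])

```text
t: 3.38
ee_pos: [486.0, -11.4, 226.2]
orientation: [-0.079, 3.131, 0.01]
ft_force: [0.6, -0.6, 0.0]
width: 87.9
```

```bash
python3 - <<'E'
from h import *
p=snap("wrist","w1.png"); o=ctrl.get_obs(); print(o['ee_pos'],o['orientation'])
im=p['img'].copy()
from fit import *
for a in dockpts(594,27.5,.0585): cv2.circle(im,tuple(proj(p,a)[0].round().astype(int).tolist()),3,(0,0,255),1)
for a in traypts(525.4,-.8,.0716,.0786): cv2.circle(im,tuple(proj(p,a)[0].round().astype(int).tolist()),3,(0,255,0),1)
cv2.imwrite('pics/w1a.png',im)
E
```

```text
[486.09361582 -11.08851383 226.24312497] [-0.08168551  3.13089966  0.00967558]
```

View pics/w1a.png

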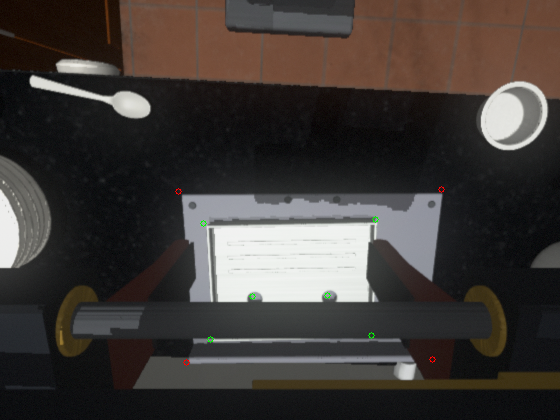

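Emit:
jog_arm([
  [0,3,-36],
  [0,3,-36],
  [0,2,-36],
  [0,0,-36],
  [0,0,-36],
  [0,0,-15],
  [0,0,-10],
  [0,0,-5],
  [0,0,0],
], yaw=[0,0,0,0,0,0,0,0,0])

```text
t: 4.18
ee_pos: [486.1, 9.6, 11.9]
orientation: [-0.115, 3.119, 0.01]
ft_force: [0.9, -0.3, 0.0]
width: 88.1
```

Emit:
jog_arm([
  [0,-6,0],
  [0,-6,0],
  [0,0,0],
  [0,0,0],
], yaw=[-0.4,-0.4,0,0])

```text
t: 4.52
ee_pos: [487.7, -1.7, 14.6]
orientation: [-0.097, 3.115, 0.009]
ft_force: [0.0, 0.1, -0.2]
width: 88.0
```

Emit:
jog_arm([
  [5,0,-2],
  [5,0,0],
  [5,0,0],
  [4,0,0],
  [4,0,0],
  [0,0,0],
], yaw=[0,0,0,0,0,0])

```text
t: 5.02
ee_pos: [515.6, -2.5, 14.9]
orientation: [-0.094, 3.11, 0.009]
ft_force: [0.7, -0.4, 0.5]
width: 87.7
```

```bash
python3 - <<'E'
from h import *
p=snap("side","s2.png"); cv2.imwrite('pics/s2z.png',cv2.resize(p['img'][100:280,180:400],None,fx=3.5,fy=3.3,interpolation=cv2.INTER_CUBIC))
E
```

```text
(no output)
```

View pics/s2z.png

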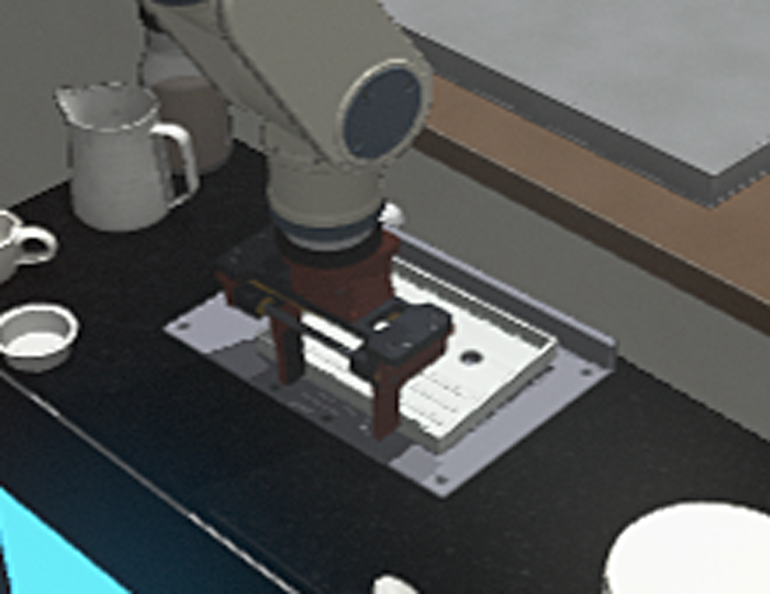

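Emit:
jog_arm([
  [3,0,-1],
  [3,0,0],
  [3,0,0],
  [3,0,0],
  [0,0,0],
], yaw=[0,0,0,0,0])

```text
t: 5.48
ee_pos: [515.7, -2.2, 11.6]
orientation: [-0.099, 3.134, 0.01]
ft_force: [0.5, -0.4, -0.5]
width: 87.9
```

Emit:
jog_arm([
  [6,0,0],
  [6,0,0],
], yaw=[0,0])

```text
t: 5.65
ee_pos: [521.4, -1.9, 10.6]
orientation: [0.1, -3.133, -0.011]
ft_force: [-11.7, -0.1, 11.2]
width: 87.7
```

Emit:
jog_arm([
  [0,0,0],
  [0,0,0],
], yaw=[0,0])

```text
t: 5.82
ee_pos: [521.3, -1.9, 10.3]
orientation: [0.1, -3.131, -0.011]
ft_force: [-0.2, -0.5, -0.1]
width: 87.6
```

Emit:
jog_arm([
  [6,0,1],
  [6,0,0],
  [0,0,0],
], yaw=[0,0,0])

```text
t: 6.07
ee_pos: [532.7, -1.8, 10.5]
orientation: [0.1, -3.128, -0.012]
ft_force: [-1.5, -0.5, 0.1]
width: 87.6
```

Emit:
jog_arm([
  [6,0,0],
  [5,0,0],
  [0,0,0],
], yaw=[0,0,0])

```text
t: 6.32
ee_pos: [538.7, -1.7, 10.2]
orientation: [0.101, -3.115, -0.013]
ft_force: [-0.7, -0.4, 1.0]
width: 87.7
```

Emit:
jog_arm([
  [5,0,0],
  [5,0,0],
], yaw=[0,0])

```text
t: 6.48
ee_pos: [539.5, -1.5, 9.7]
orientation: [0.1, -3.095, -0.014]
ft_force: [-21.0, -1.0, 18.4]
width: 88.0
```

```bash
python3 - <<'E'
from h import *
p=snap("side","s3.png"); cv2.imwrite('pics/s3z.png',cv2.resize(p['img'][130:270,210:380],None,fx=4.5,fy=4.2,interpolation=cv2.INTER_CUBIC))
E
```

```text
(no output)
```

View pics/s3z.png

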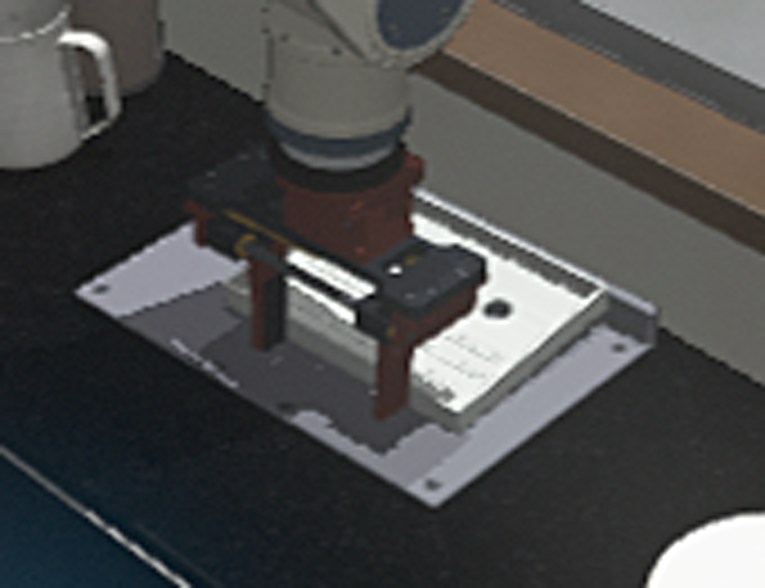

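Emit:
jog_arm([
  [-8,0,0],
  [-12,0,5],
  [-5,-10,30],
  [0,-35,25],
  [0,-38,5],
  [10,-38,0],
  [20,-10,0],
  [0,0,0],
], yaw=[0,0,0,0,0,0,0,0], gripper=1)

```text
t: 7.2
ee_pos: [551.1, -138.5, 80.2]
orientation: [0.106, -3.11, -0.007]
ft_force: [0.5, -0.4, 0.1]
width: 37.7
```

```bash
python3 - <<'E'
from h import *
for n in ("scene","side"):
    p=snap(n,n+"4.png"); cv2.imwrite('pics/%s4z.png'%n,cv2.resize(p['img'][130:280,200:400],None,fx=4,fy=4,interpolation=cv2.INTER_CUBIC))
E
```

```text
(no output)
```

View pics/side4z.png

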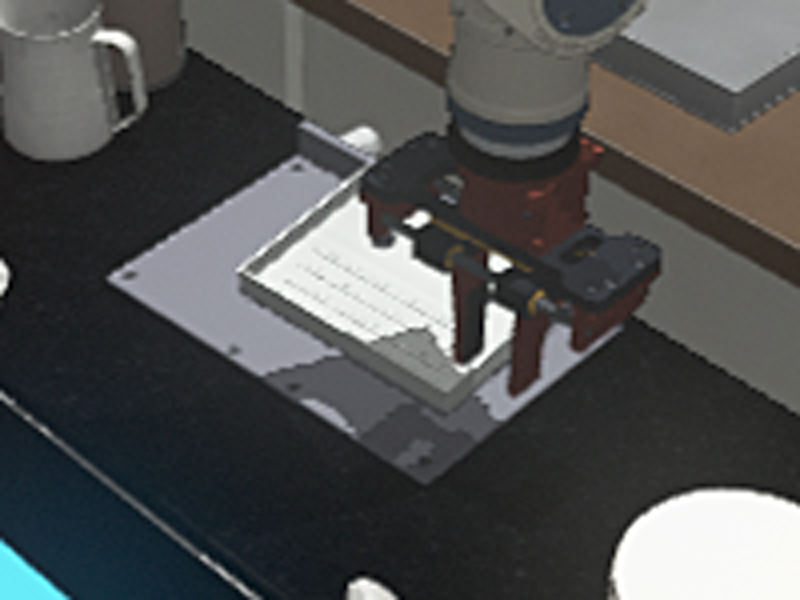

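View pics/scene4z.png

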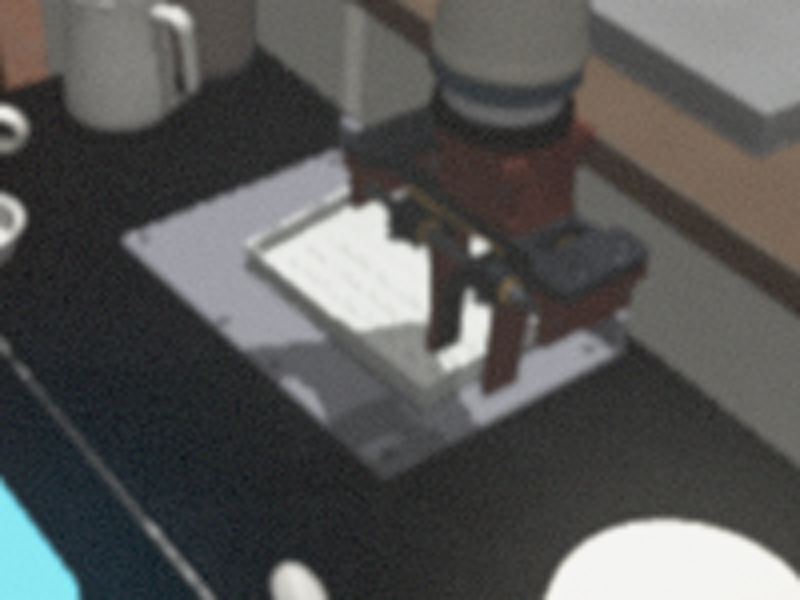

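```bash
python3 - <<'E'
from h import *
pl=[]
for n,a,b in(("scene",(292.5,131.2),(400,203.7)),("side",(273.75,130),(400,198.75))):
    p=ctrl.get_image(n);K,R,t=map(np.array,(p['K'],p['R'],p['t']));c=-R.T@t.ravel()
    N=np.cross(*[R.T@np.linalg.solve(K,[*u,1]) for u in(a,b)]);N/=np.linalg.norm(N);pl.append((N,N@c))
A=np.array([pl[0][0],pl[1][0]]);b=np.array([pl[0][1],pl[1][1]])
for y in(-200,0,200): print(y,np.linalg.solve(A[:,[0,2]],b-A[:,1]*y))
E
```

```text
-200 [641.12693642 185.22655456]
0 [650.54234446 173.64631408]
200 [659.9577525 162.0660736]
```

Emit:
jog_arm([
  [20,8,-5],
  [20,8,0],
  [18,2,0],
  [0,0,0],
], yaw=[0,0,0,0])

```text
t: 7.73
ee_pos: [600.2, -110.4, 71.5]
orientation: [0.117, -3.094, -0.014]
ft_force: [0.5, -0.2, 0.1]
width: 0.6
```

```bash
python3 - <<'E'
from h import *
for n in ("scene","side"):
    p=snap(n,n+"5.png"); cv2.imwrite('pics/%s5z.png'%n,cv2.resize(p['img'][80:280,200:440],None,fx=3,fy=3,interpolation=cv2.INTER_CUBIC))
E
```

```text
(no output)
```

View pics/side5z.png

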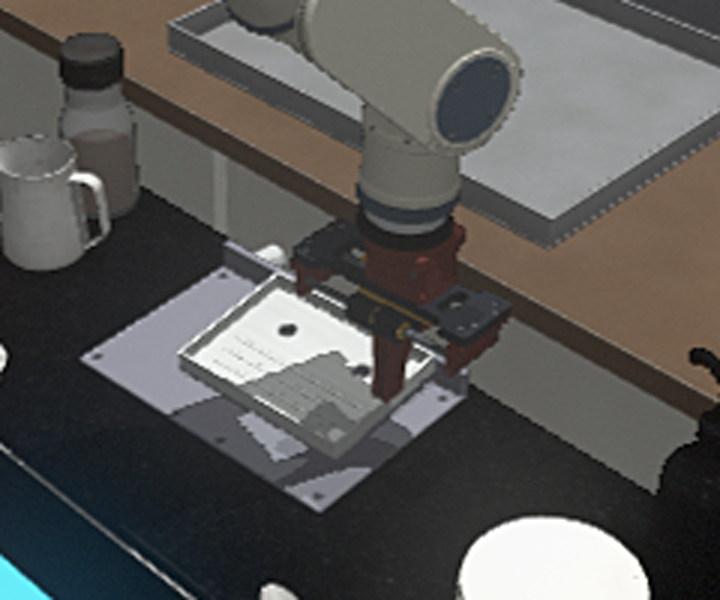

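View pics/scene5z.png

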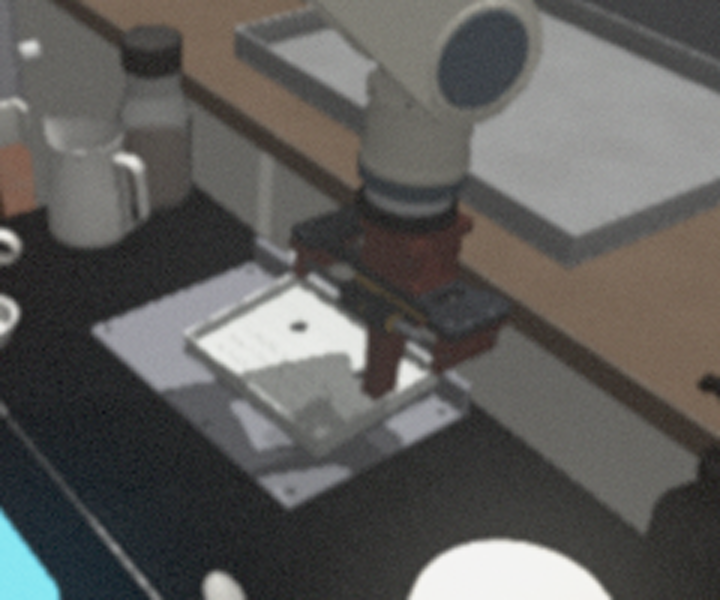

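```bash
python3 - <<'E'
from h import *
p=ctrl.get_image("side")
for c in((650,490),(145,188)): print(ray(p,(200+c[0]/3,80+c[1]/3),0))
for z in(60,80,100,120,140,170):
  print(z,ray(p,(200+700/3,80+415/3),z).round(),ray(p,(200+520/3,80+315/3),z).round())
E
```

```text
[ 725.14416047 -301.35806306    0.        ]
[7.21969849e+02 3.50478915e+02 1.13686838e-13]
60 [ 772. -308.   60.] [ 771. -116.   60.]
80 [ 751. -318.   80.] [ 750. -131.   80.]
100 [ 730. -328.  100.] [ 729. -145.  100.]
120 [ 709. -339.  120.] [ 708. -160.  120.]
140 [ 688. -349.  140.] [ 687. -175.  140.]
170 [ 656. -365.  170.] [ 655. -197.  170.]
```

Emit:
jog_arm([
  [6,-6,0],
  [6,-6,0],
  [0,0,-20],
  [0,0,0],
], yaw=[-0.5,-0.5,0,0])

```text
t: 8.22
ee_pos: [606.4, -124.5, 51.1]
orientation: [0.084, -3.089, -0.016]
ft_force: [-1.0, -0.4, 0.2]
width: 0.2
```

Emit:
jog_arm([
  [6,0,-18],
  [0,0,-13],
  [0,0,-5],
  [0,0,0],
], yaw=[0,0,0,0])

```text
t: 8.55
ee_pos: [612.6, -127.1, 15.3]
orientation: [0.079, -3.09, -0.016]
ft_force: [-0.2, -0.4, -1.0]
width: 0.5
```

Emit:
jog_arm([
  [0,8,-1],
  [0,8,-1],
  [0,5,0],
  [0,0,0],
], yaw=[0,0,0,0])

```text
t: 8.88
ee_pos: [612.4, -104.5, 14.7]
orientation: [0.077, -3.091, -0.016]
ft_force: [0.1, 0.5, -0.6]
width: 0.5
```

Emit:
jog_arm([
  [0,5,0],
  [0,5,0],
  [0,0,0],
], yaw=[0,0,0])

```text
t: 9.13
ee_pos: [612.7, -93.0, 15.9]
orientation: [0.08, -3.092, -0.014]
ft_force: [1.0, 0.2, 0.9]
width: 0.5
```

```bash
python3 - <<'E'
from h import *
for n in ("scene","side"):
    p=snap(n,n+"6.png"); cv2.imwrite('pics/%s6z.png'%n,cv2.resize(p['img'][130:280,200:400],None,fx=4,fy=4,interpolation=cv2.INTER_CUBIC))
E
```

```text
(no output)
```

View pics/side6z.png

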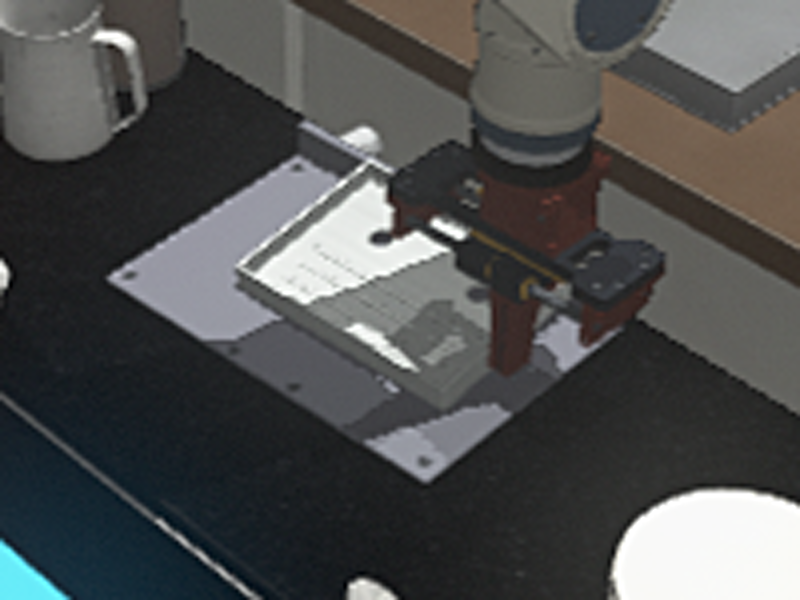

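Emit:
jog_arm([
  [0,5,-2],
  [0,5,-1],
  [0,0,0],
], yaw=[0,0,0])

```text
t: 9.48
ee_pos: [614.0, -86.6, 14.5]
orientation: [0.08, -3.094, -0.007]
ft_force: [0.1, 0.8, -0.1]
width: 0.1
```

Emit:
jog_arm([
  [0,4,-1],
  [0,4,0],
  [0,0,0],
], yaw=[0,0,0])

```text
t: 9.73
ee_pos: [614.2, -81.1, 14.4]
orientation: [0.08, -3.095, -0.003]
ft_force: [0.3, 0.5, -0.9]
width: 0.6
```

```bash
python3 - <<'E'
from h import *
for n in ("scene","side"):
    p=snap(n,n+"7.png"); cv2.imwrite('pics/%s7z.png'%n,cv2.resize(p['img'][130:280,200:400],None,fx=4,fy=4,interpolation=cv2.INTER_CUBIC))
E
```

```text
(no output)
```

View pics/side7z.png

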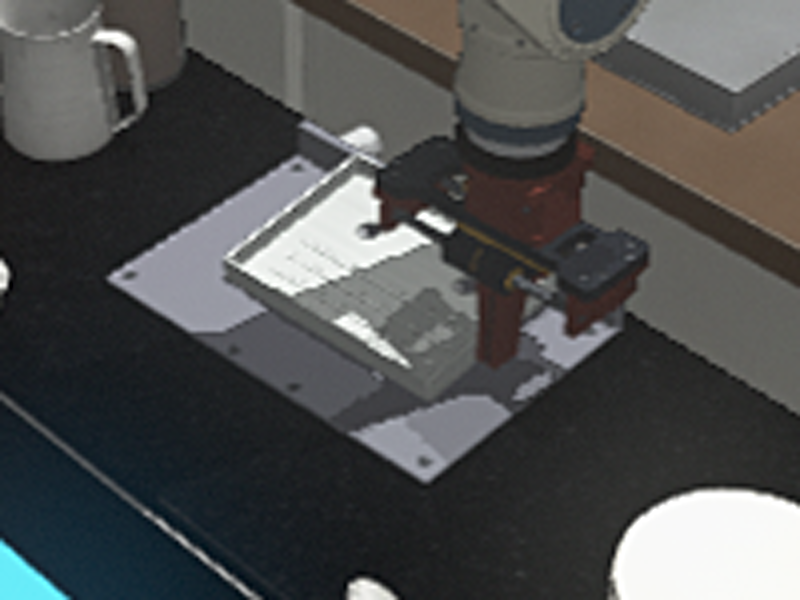

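Emit:
jog_arm([
  [0,4,0],
  [0,4,0],
  [0,0,0],
], yaw=[0,0,0])

```text
t: 10.08
ee_pos: [614.2, -72.8, 13.9]
orientation: [0.079, -3.094, -0.003]
ft_force: [-0.6, -1.5, 1.5]
width: 0.4
```

```bash
python3 - <<'E'
from h import *
for n in ("scene","side"):
    p=snap(n,n+"8.png"); cv2.imwrite('pics/%s8z.png'%n,cv2.resize(p['img'][150:250,220:360],None,fx=5.5,fy=5.5,interpolation=cv2.INTER_CUBIC))
E
```

```text
(no output)
```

View pics/side8z.png

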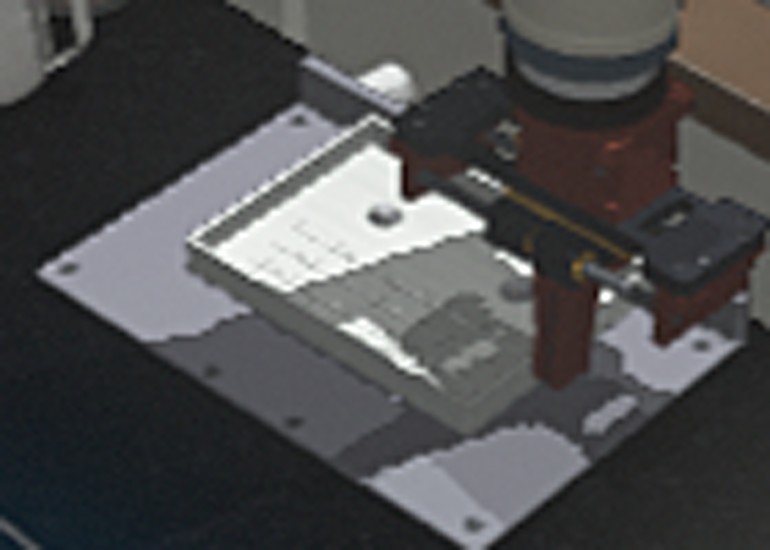

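View pics/scene8z.png

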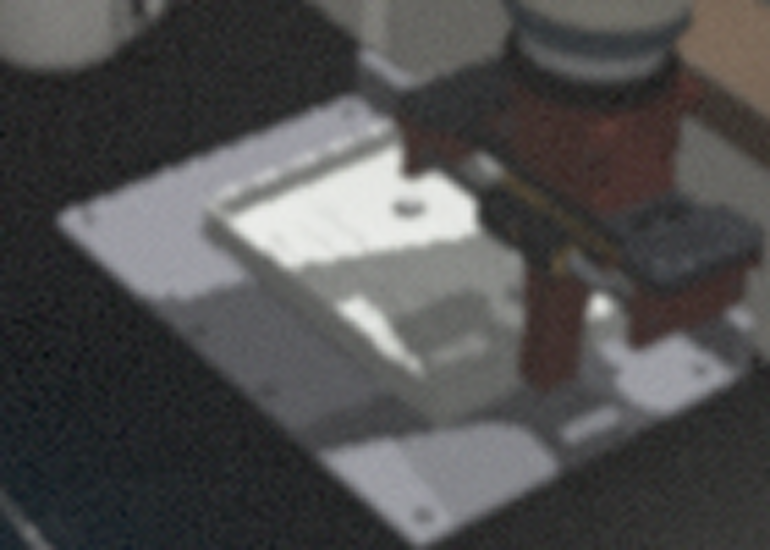

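Emit:
jog_arm([
  [0,4,0],
  [0,0,0],
], yaw=[0,0])

```text
t: 10.35
ee_pos: [614.2, -68.9, 13.8]
orientation: [0.079, -3.094, -0.003]
ft_force: [0.5, 0.5, 0.3]
width: 0.3
```

Emit:
jog_arm([
  [0,4,0],
  [0,0,0],
], yaw=[0,0])

```text
t: 10.52
ee_pos: [614.1, -68.9, 13.9]
orientation: [0.084, -3.094, 0.007]
ft_force: [0.2, 0.2, -0.3]
width: 0.4
```

```bash
python3 - <<'E'
from h import *
for n in ("scene","side"):
    p=snap(n,n+"9.png"); cv2.imwrite('pics/%s9z.png'%n,cv2.resize(p['img'][150:250,220:360],None,fx=5.5,fy=5.5,interpolation=cv2.INTER_CUBIC))
E
```

```text
(no output)
```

View pics/side9z.png

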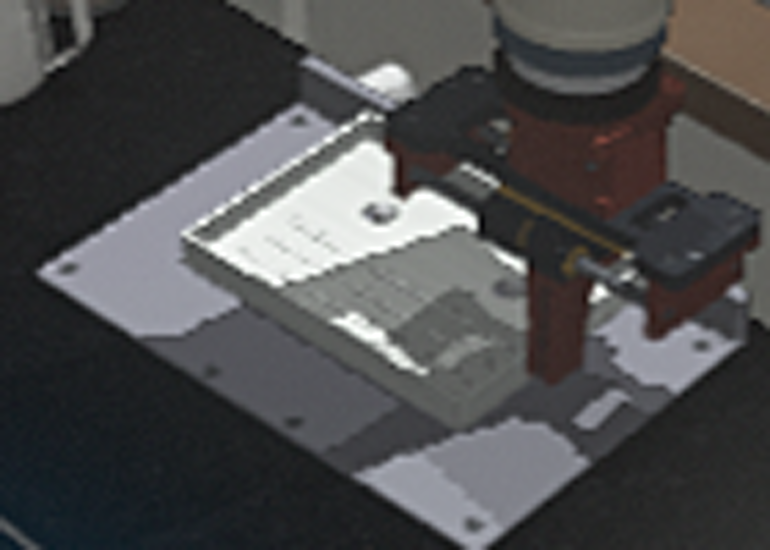

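Emit:
jog_arm([
  [0,-8,0],
  [0,-20,5],
  [0,-15,25],
  [-10,-10,35],
  [-30,-5,35],
  [-35,0,35],
  [-38,0,10],
  [-38,0,0],
  [-38,0,0],
  [0,0,0],
], yaw=[0,0,0,0,0,0,0,0,0,0])

```text
t: 11.45
ee_pos: [426.1, -125.1, 154.2]
orientation: [0.083, -3.097, -0.004]
ft_force: [-0.3, 0.5, -1.8]
width: 0.5
```

```bash
python3 - <<'E'
from h import *
for n in ("scene","side"):
    p=snap(n,n+"10.png"); cv2.imwrite('pics/%s10z.png'%n,cv2.resize(p['img'][150:250,220:360],None,fx=5.5,fy=5.5,interpolation=cv2.INTER_CUBIC))
p=snap("wrist","w10.png")
E
```

```text
(no output)
```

View pics/side10z.png

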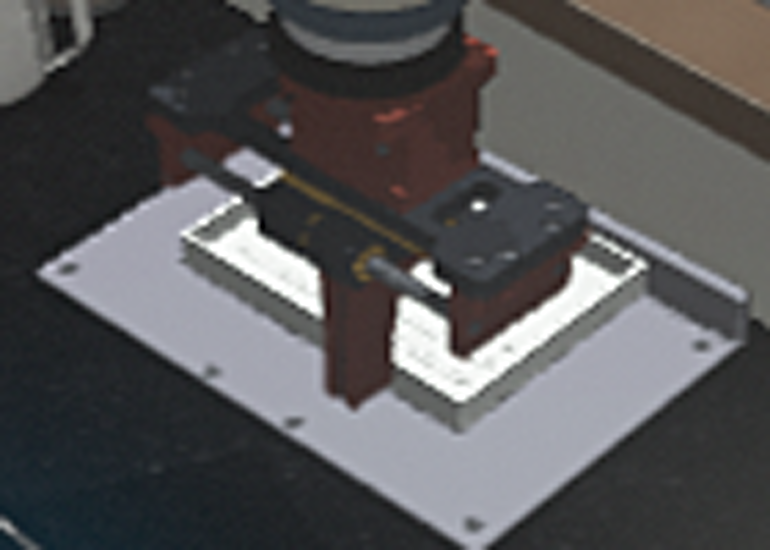

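View pics/scene10z.png

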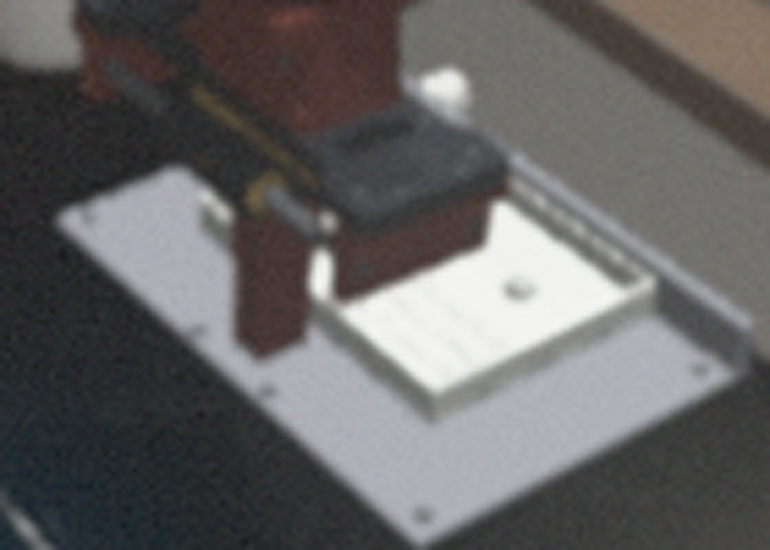

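View pics/w10.png

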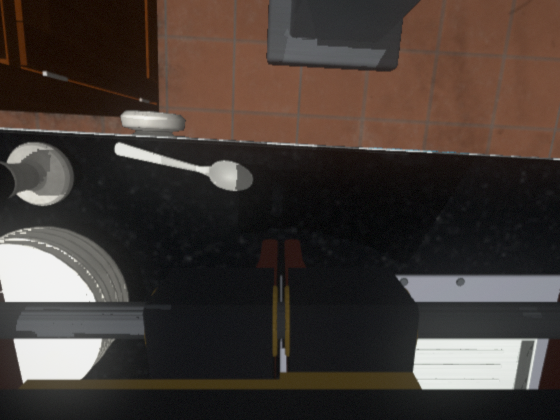

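Emit:
jog_arm([
  [0,35,10],
  [0,38,10],
  [0,38,10],
  [0,38,10],
  [0,38,10],
  [0,38,10],
  [0,38,10],
  [0,38,0],
  [0,38,0],
  [0,38,0],
  [0,38,0],
  [0,38,0],
  [0,38,0],
  [0,0,0],
], yaw=[0,0,0,0,0,0,0,0,0,0,0,0,0,0])

```text
t: 12.77
ee_pos: [455.0, 401.4, 231.3]
orientation: [0.083, -3.125, -0.022]
ft_force: [-0.8, -0.5, 0.7]
width: 0.6
```

```bash
python3 - <<'E'
from h import *
for n in ("scene","side"):
    p=snap(n,n+"11.png"); cv2.imwrite('pics/%s11z.png'%n,cv2.resize(p['img'][150:250,220:360],None,fx=5.5,fy=5.5,interpolation=cv2.INTER_CUBIC))
E
```

```text
(no output)
```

View pics/side11z.png

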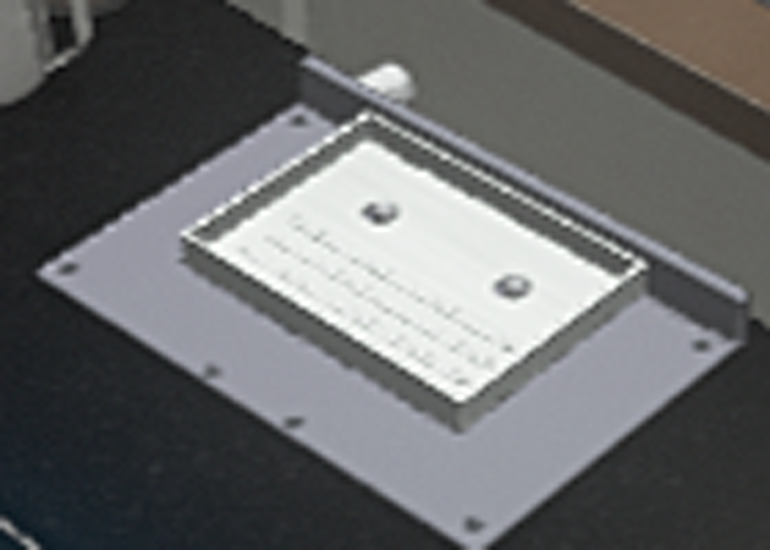

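View pics/scene11z.png

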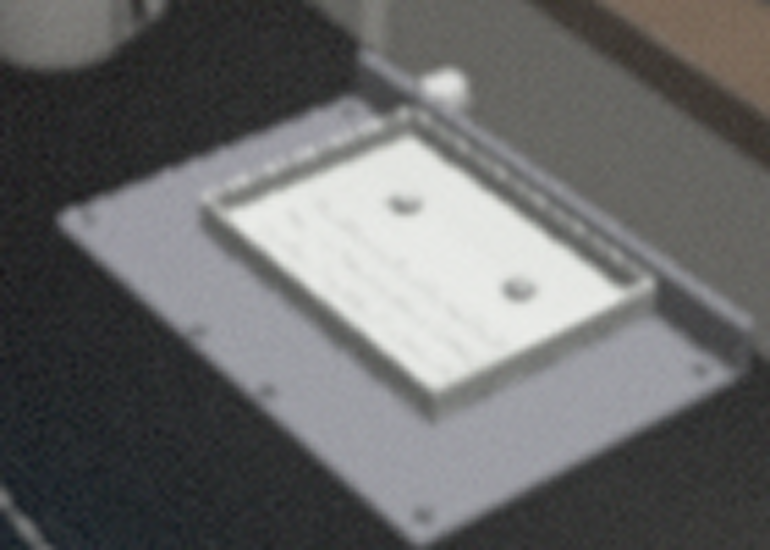

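```bash
python3 - <<'E'
from fit import *
P={n:ctrl.get_image(n) for n in("scene","side")}
D={"scene":[(58,220),(420,546),(752,325),(365,52)],"side":[(37,272),(478,550),(748,292),(303,58)]}
T={"scene":[(410,108),(655,282),(203,203),(433,395),(404,204),(519,290)],"side":[(368,113),(648,265),(183,240),(460,405),(380,212),(512,287)]}
f=lambda A,n:np.array(A[n])/5.5+[220,150]
for sel in (["scene","side"],["scene"],["side"]):
    r=least_squares(lambda v:np.concatenate([(proj(P[n],dockpts(*v))-f(D,n)).ravel() for n in sel]),[600,10,0],x_scale=[1,1,.01]); d=r.x
    r=least_squares(lambda v:np.concatenate([(proj(P[n],traypts(*v))-f(T,n)).ravel() for n in sel]),[540,20,0.05,.0],x_scale=[1,1,.01,.01])
    print('dock',d,'tray',r.x,np.abs(r.fun).max())
    h=traypts(*r.x,L=[[25,45,0],[25,-45,0]])
    c,s=np.cos(d[2]),np.sin(d[2]); print('in dock',((h-[d[0],d[1],0])@np.array([[c,-s,0],[s,c,0],[0,0,1]])).round(1).tolist())
for n in P:
  for th in ("jar","soap","pitcher","saucers","espresso_cup","tamper","basket","spoon"):
    r=ctrl.pinpoint(P[n],th)
    if r: print(n,th,round(r[0]['confidence'],2),ray(P[n],px(r[0]['centre']),0).round())
E
```

```text
dock [5.94370617e+02 2.78919313e+01 5.86751906e-02] tray [5.46682627e+02 2.65836425e+01 5.55089383e-02 9.47172941e-03] 0.9702832552487166
in dock [[47.5, 46.2, 6.9], [47.2, -43.8, 6.9]]
dock [5.93269844e+02 2.64853668e+01 5.44947083e-02] tray [5.45891100e+02 2.58996432e+01 5.58849304e-02 1.02018713e-02] 1.0988171870898782
in dock [[47.6, 47.1, 7.0], [47.7, -42.9, 7.0]]
dock [5.95540381e+02 2.91494822e+01 6.31109856e-02] tray [5.47502117e+02 2.71708609e+01 5.51644308e-02 8.81916510e-03] 0.6339451420027444
in dock [[47.3, 45.3, 6.8], [46.6, -44.7, 6.8]]
scene jar 0.67 [690. 381.   0.]
scene soap 0.8 [ 665. -370.   -0.]
scene pitcher 0.86 [577. 336.   0.]
scene saucers 0.64 [ 528. -327.    0.]
scene espresso_cup 0.57 [448. 340.   0.]
scene tamper 0.87 [ 417. -349.    0.]
scene basket 0.59 [396. 219.   0.]
scene spoon 0.86 [ 393. -218.    0.]
side jar 0.59 [672. 372.   0.]
side pitcher 0.72 [581. 330.   0.]
side saucers 0.95 [ 535. -337.    0.]
side espresso_cup 0.72 [443. 324.   0.]
side tamper 0.65 [ 415. -348.    0.]
side basket 0.91 [391. 230.   0.]
side spoon 0.59 [ 407. -223.   -0.]
```

```bash
python3 - <<'E'
import cv2,numpy as np
for n in("scene","side"):
    a,b=[cv2.GaussianBlur(cv2.imread(f'pics/{n}{k}.png'),(5,5),0) for k in("0","11")]
    d=cv2.absdiff(a,b).max(2); cv2.imwrite(f'pics/d_{n}.png',np.hstack([np.clip(d*3.,0,255).astype('uint8')[60:,120:460]]))
a=[cv2.imread(f'pics/d_{n}.png') for n in("scene","side")]; cv2.imwrite('pics/d.png',np.hstack(a))
E
```

```text
(no output)
```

View pics/d.png

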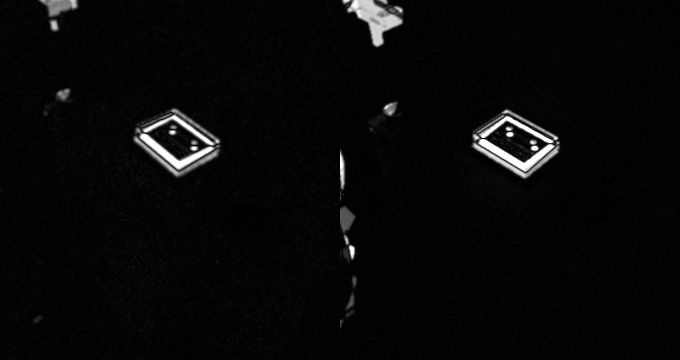

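Emit:
jog_arm([
  [0,-38,0],
  [0,-38,0],
  [5,-38,0],
  [15,-35,0],
  [20,-35,0],
  [25,-30,-10],
  [25,-30,-20],
  [25,-30,-20],
  [20,-30,-20],
  [15,-30,-20],
  [10,-25,-20],
  [0,0,0],
], yaw=[0,0,0,0,0,0,0,0,0,0,0,0])

```text
t: 14.77
ee_pos: [616.1, 26.7, 123.5]
orientation: [0.091, -3.135, -0.022]
ft_force: [-1.0, 0.0, 0.5]
width: 0.5
```

Emit:
jog_arm([
  [0,0,-30],
  [0,0,-30],
  [0,0,-20],
  [0,0,-8],
  [0,0,0],
], yaw=[0,0,0,0,0])

```text
t: 15.18
ee_pos: [617.7, 25.5, 33.3]
orientation: [0.083, -3.138, -0.022]
ft_force: [-0.5, -0.2, 0.4]
width: 0.3
```

Emit:
jog_arm([
  [0,0,-12],
  [0,0,-5],
  [0,0,0],
], yaw=[0,0,0])

```text
t: 15.43
ee_pos: [619.1, 26.8, 17.5]
orientation: [-0.086, 3.14, 0.023]
ft_force: [-0.5, -0.7, -0.1]
width: 1.0
```

Emit:
jog_arm([
  [0,0,-4],
], yaw=[0])

```text
t: 15.52
ee_pos: [620.0, 27.1, 14.6]
orientation: [-0.086, 3.138, 0.023]
ft_force: [0.8, -1.2, -0.5]
width: 0.4
```

Emit:
jog_arm([
  [0,0,-4],
], yaw=[0])

```text
t: 15.6
ee_pos: [620.6, 27.3, 11.1]
orientation: [-0.087, 3.137, 0.023]
ft_force: [0.6, -0.1, -0.5]
width: 0.1
```

Emit:
jog_arm([
  [0,0,-3],
  [0,0,-2],
], yaw=[0,0])

```text
t: 15.77
ee_pos: [620.9, 27.4, 10.3]
orientation: [-0.087, 3.137, 0.022]
ft_force: [-8.2, -0.8, 20.1]
width: 0.7
```

Contact at z = 10.3 mm, which is the floor height of a tray lying flat. Now I'll lift off and do a last check.

Emit:
jog_arm([
  [0,0,8],
  [0,0,30],
  [-5,0,38],
  [-20,10,35],
  [-25,20,35],
  [-30,30,20],
  [-25,35,0],
  [-25,35,0],
  [-25,35,0],
  [0,35,0],
  [0,35,0],
  [0,35,0],
  [0,35,0],
  [0,35,0],
  [0,0,0],
  [0,0,0],
], yaw=[0,0,0,0,0,0,0,0,0,0,0,0,0,0,0,0])

```text
t: 17.1
ee_pos: [468.8, 374.3, 188.3]
orientation: [-0.08, 3.113, 0.038]
ft_force: [-0.2, -1.1, -0.9]
width: 0.5
```

```bash
python3 - <<'E'
from h import *
p=snap("side","side12.png"); a=p['img']; q=cv2.imread('pics/side11.png')
r=cv2.resize(a[150:250,220:360],None,fx=5,fy=5,interpolation=cv2.INTER_CUBIC); cv2.imwrite('pics/side12z.png',r)
print(cv2.absdiff(cv2.GaussianBlur(a,(5,5),0),cv2.GaussianBlur(q,(5,5),0))[150:250,220:360].max(), ctrl.get_obs()['ee_pos'])
E
```

```text
3 [469.05940131 374.07165032 188.48212096]
```

View pics/side12z.png

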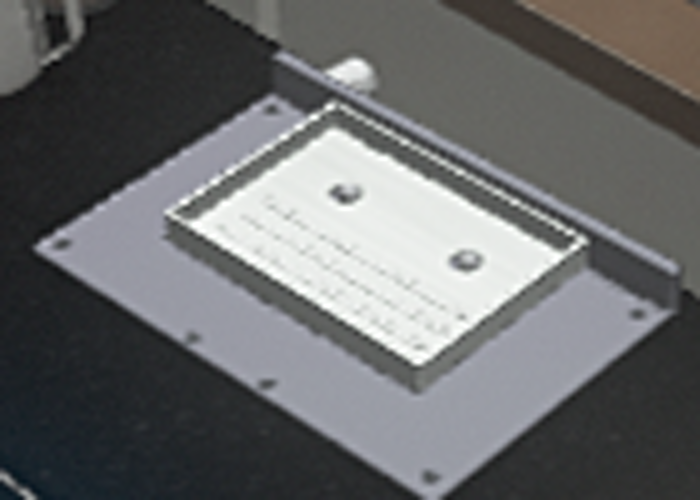

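Both pins show in their holes, the tray lies flat, and pressing it changed nothing.

```bash
python3 -c "
from workcell import ctrl
print(ctrl.close_job())"
```

```text
the job is handed in; nothing more can be done
None
```

The tray is seated: both pins stand in their holes and it lies flat on the base. I handed the job in at about 17 s. I pushed it back against the stop with the open fingers. Then I slid it about 23 mm to the left with the shut fingers on its right wall until it dropped over the pins. Last, I pressed lightly on its floor.

**Fit:** the camera fit puts the holes within about 2 mm of the pins.

**Flatness:** the camera fit gave a leftover tilt of about 0.009 rad, close to its measuring error. When I pressed the floor, contact came at z = 10.3 mm, against 10 mm for a flat tray, with 20 N. The tray did not move in the pictures afterwards.

**Bystanders:** comparing pictures from before and after the pushes showed no bystander moved. I did not repeat that for the final press. One reading disagreed: the networks' position for the pitcher jumped by up to 28 mm. The pictures show it unmoved, so I took that as detection noise.

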